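# Charge a grinding jar with two balls from a plunger dispenser

### The job

Charge the empty steel grinding jar with exactly two balls: stand it on the dispenser's base plate and slide it home into the cradle under the outlet. Then press the red button down until it rests on its bottom stop, keep it there a moment while the ball rolls out, and let it come all the way up again; do this once for each ball. Feel for the stop and press no harder than it takes, leave the full jar standing in the cradle, and do not disturb the other things on the bench.

Things in the scene. Friction and masses are not known exactly. Their poses are not given: they have to be found in the camera images.
- dispenser: Ball dispenser fixed to the worktop. Origin on the worktop below the base plate; x runs from the jar cradle (front, -x) to the clear sloping ball magazine (back, +x), z up. Grey base plate 4 mm thick, x -138 to +86 mm, y +-43 mm. Metal tower 36 x 36 mm, top 129 mm up, on x = +24 mm; magazine behind it to x = +102 mm, top 122 mm up; chute 22 mm wide in front of it, leading to the outlet.
- outlet (a point): Hole under the closed nose of the sloping chute, 96 mm in front of the plunger's axis. About 5 mm above the rim of a jar in the cradle; the nose reaches 14 mm past its middle to the front (-x); chute and nose are 22 mm wide, with top edges 69 mm above the worktop at the nose, rising to 78 mm at the tower. A released ball takes about 0.7 s from the plunger to the jar.
- seat (a point): Point on the base plate's top (4 mm above the worktop), straight under the outlet, where the middle of the jar's foot belongs; axes as the dispenser's. On its +x side a black arc, inner radius 24.5 mm, top 12 mm above the worktop, reaches about 60 degrees to either side. The nose hangs over the seat, so the jar comes in from the front (-x), sliding on the plate, until it butts on the arc.
- plunger (a joint): Travel of the sprung plunger, m, straight down: 0 fully up, 0.018 at its bottom stop. The spring takes about 2.5 N to start and 6.5 N just before the stop, which is rigid. Up, the next ball rolls into the plunger's pocket (0.5 s); only in the last 1 mm, at the stop, does the pocket meet the chute and let it roll out. Over 25 N on the button damages the stop.
- tower_top (a point): Middle of the tower's top, on the plunger's axis. The plunger's round red button (32 mm across, 12 mm thick, slightly domed, of stiff rubber that gives 1 mm for 14 N) stands above it on a stem. It is screwed up or down the stem to suit the user: its top, with the plunger up, is anywhere from 44 to 63 mm above this point. Press the button straight down from above; nothing near it stands higher.
- jar: Open lower half of a steel grinding jar: a round cup 48 mm across, 40 mm high, 0.18 to 0.29 kg, wall 4 mm, inner floor 5 mm above its foot. Origin in the middle of its foot, z up its axis. It starts upright on the worktop in front of the dispenser, left or right; grip it across the outside, 10 to 20 mm below the rim.
- ball0: Polished steel grinding ball, 14 mm across, the first in line (in the plunger's pocket). Origin at its centre.
- ball1: As ball0, second in line in the magazine.
- ball2: As ball0, third in line.
- ball3: As ball0, last in line.
- sample_vial: Bystander: glass vial with a black screw cap, 28 mm across, 56 mm high, standing. Origin under its foot.
- jar_lid: Bystander: steel lid of the jar with a small knob, 49 mm across, 22 mm high, lying on the worktop. Origin under its middle.
- calipers: Bystander: digital caliper lying flat, 73 x 235 x 14 mm. Origin under its middle.
- dish: Bystander: clear dish with a lid, 90 mm across, 14 mm high. Origin under its middle.
- tweezers: Bystander: steel tweezers lying flat, 126 mm long along its y axis, 7 mm high. Origin under the middle.
Mind the look-alikes: they are no part of the job. What is shaped like the jar but black, orange or pink is not meant.

How it is judged:
By the outcome, as a careful person would: the job done as asked, in the order asked, and still so for the second after the job is handed in, with the robot touching nothing.
It also fails if it takes over 59 s, if anything falls off the work surface, if the arm or the gripper's body presses on something with over 40 N, if the wrist force passes 120 N, or if a joint passes its speed limit or range.

### The arm

A 6-joint arm with a two-finger parallel gripper is mounted at the origin on a cart in front of the work surface, level with it; the furniture and walls round the work are solid. World frame = base frame: x ahead of the robot, y to its left, z up, the work surface at z = 0. Lengths are in mm, angles in rad, forces in N, time in s.
With the tool pointing down it reaches from about 350 to 875 mm from the base axis. Payload 15.5 kg.
Tool frame: the origin (TCP) lies midway between the tips of the shut fingers; the grasp point (between the pads) lies 19 mm behind it; z points along the fingers, x is the direction in which the jaws open and shut, and the axes are right-handed (so a half turn about z gives the same grasp; the last joint's range is limited). The gripper opens to 85 mm and grips with 20 to 120 N. Pads are 22 mm wide; open, the fingers measure 114 mm over their backs; the gripper's body (76 mm by 85 mm) begins 54 mm behind the grasp point. The pads swing forward as they close: fully open they stand 13 mm farther back than shut.
Start: joints at [1.018, 0.494, 1.345, -0, 1.302, -0.096], TCP at [275.67, 560.921, 231.277] pointing down, gripper open.
Joint ranges: [-2.91, 2.91], [-0.82, 2.16], [0.22, 2.67], [-1.22, 4.37], [0.12, 2.79], [-3.08, 3.08]. Speed limits (rad/s): [1.89, 1.89, 2.57, 3.01, 3.01, 3.01].

### API

Orientations are given as a unit quaternion [x, y, z, w].
In Python, from station import env gives the robot as it stands. The module is installed in compiled form; this text tells all that it offers.
- The arm moves only by the shell command python3 -m handwheel 'ROWS' [OPENING] [FORCE]. ROWS is a JSON object of lists of equal length, an entry for each row: "xyz": the shift along the tool's x, y, z in cm, a list of three; "spin": the turn about the tool's z in degrees. In form: {"xyz": [[x, y, z], ...], "spin": [spin, ...]}. A call has 1 to 12 rows; each row is the pose to reach, as a shift and turn from the pose commanded when the call began, along the tool's axes at that moment; what a row does not reach only later rows make up. A row lasts 1/8 s, in which the tool goes at most 62.5 mm and 10.7 degrees, less where a joint would pass 70% of its speed; a pose out of reach is approached as far as the arm can. A call with a gripper value outside its range is refused whole. OPENING is the opening, from -1 (shut) to 1 (fully open), set as the call begins (- or left out, the last holds). The fingers move at their own pace and stop on an object; FORCE is the grip in N (left out, the last holds). Time passes only in rows, so rows that repeat a pose let the fingers close. It gives the time, the measured TCP pose, the force and the opening at its end, in the units of the state.
- env.observe(): the state, without advancing time (a new reading comes with each control period).
- env.snapshot(name): name is "scene" or "side" or "wrist"; returns the picture (384x512x3 uint8, blue, green, red); there is no depth.
- env.camera_model(name): a dict with "fx", "fy", "cx", "cy" (pixels), "R" (3x3) and "t" (3): a world point X has camera coordinates R X + t; the wrist camera has in their place "T_tool_cam" (4x4, takes a point from camera to tool coordinates, whose origin is the TCP and whose axes are the tool frame's). Camera axes: x right, y down, z forward; pixel columns grow to the right and rows downward; lengths in mm; the calibration is good to about 2 mm. A picture is of the moment at which its call begins: read the wrist's pose just before it. camera_model takes no time and is no camera call.
- env.hand_in(): hands the job in, once; it reports no verdict.
Trained networks look in the newest picture that a camera, given by its name, has taken for a name from the list of things; names that differ only in an ending like _2 or _b are one class to them, and where a whole thing is asked for, a point or a joint stands for the part that bears it (a point fixed in the world has none). Each returns a list of dicts, best first, with "p" (0 to 1); they miss things now and then, are a little off and sometimes report something else, mostly with a low value. They report only what shows in the picture. A call takes as long as a camera call. They do not tell look-alikes from the thing itself.
- env.look_for(camera, label): "bbox" ([left, top, right, bottom] in pixels, round what is visible of it).
- env.masks_of(camera, label): "pixels" (384x512 bool, what is visible of it) and "bbox" ([left, top, right, bottom] in pixels, round what is visible of it).
The state is a dict: "t": time; "joint_pos": joint angles; "qvel": joint speeds; "joint_torque": joint torques, N m; "ee_pos": TCP position; "tcp_rot": TCP orientation; "contact_force": force on the tool from outside, world axes, zero at the start; "torque": the same for the moment, N m; "grip_width": finger opening in mm.
Only numpy, scipy, OpenCV 4.12 (cv2) and the standard library are available. Lean on these libraries where they do the work, as an engineer would, in place of code of your own. Each camera call takes 0.05 s, during which the arm holds its last target.

## Working session

There is one attempt and no reset: what is moved stays moved. The work goes in short steps, Python scripts to look and compute and a shell command to move; the robot and the scene stay as the last step left them, time stands still between calls to the robot, and variables do not carry over. Pictures are saved under pics/ and viewed, and the job is handed in when it is done.

```bash
mkdir -p pics; ls
cat > h.py <<'E'
import numpy as np, cv2
from station import env
def snap(n,f):
    im=env.snapshot(n); cv2.imwrite('pics/'+f,im); return im
def ray(n,u,v,z,ob=None):
    c=env.camera_model(n)
    d=np.array([(u-c['cx'])/c['fx'],(v-c['cy'])/c['fy'],1.])
    if 'R' in c:
        R=np.array(c['R']);t=np.array(c['t']); o=-R.T@t; w=R.T@d
    else:
        from scipy.spatial.transform import Rotation as Ro
        T=np.array(c['T_tool_cam']); Rt=Ro.from_quat(ob['tcp_rot']).as_matrix()
        o=np.array(ob['ee_pos'])+Rt@T[:3,3]; w=Rt@T[:3,:3]@d
    return o+w*(z-o[2])/w[2]
def proj(n,X,ob=None):
    c=env.camera_model(n)
    if 'R' in c: p=np.array(c['R'])@X+np.array(c['t'])
    else:
        from scipy.spatial.transform import Rotation as Ro
        T=np.array(c['T_tool_cam']); Rt=Ro.from_quat(ob['tcp_rot']).as_matrix()
        p=T[:3,:3].T@(Rt.T@(np.array(X)-ob['ee_pos'])-T[:3,3])
    return c['fx']*p[0]/p[2]+c['cx'],c['fy']*p[1]/p[2]+c['cy']
E
python3 - <<'E'
from h import *
print(env.observe())
for n in ['scene','side','wrist']:
    snap(n,n+'0.png'); c=env.camera_model(n); print(n,c)
    for l in ['jar','dispenser']:
        print(l,[(r['p'],r['bbox']) for r in env.look_for(n,l)][:5])
E
```

```text
pics
{'t': 0.0, 'joint_pos': array([ 1.01851654e+00,  4.94188486e-01,  1.34613251e+00,  1.13601319e-05,
        1.30253931e+00, -9.54952912e-02]), 'qvel': array([-0.00011223, -0.0003034 , -0.00088825,  0.00017795, -0.00211068,
       -0.00120439]), 'joint_torque': array([-2.47483069e-03, -8.82163167e+01, -3.83872569e+01, -1.70623216e-04,
        1.00639783e-02, -7.67502388e-05]), 'ee_pos': array([275.45965152, 560.6069862 , 230.69650671]), 'tcp_rot': array([ 8.48842354e-01,  5.28645682e-01, -5.69955768e-04,  2.77341237e-04]), 'contact_force': array([ 0.76216762, -0.0015832 ,  0.18593592]), 'torque': array([-0.04004058, -0.02012946,  0.01679778]), 'grip_width': 85.42434724964438}
scene {'fx': 360.34049495901894, 'fy': 360.34049495901894, 'cx': 257.0708792114978, 'cy': 185.3129268031047, 'R': array([[ 0.7671279 , -0.64141632, -0.00999462],
       [-0.34236258, -0.39618722, -0.85195279],
       [ 0.54249668,  0.65697853, -0.52352322]]), 't': array([-406.68455822,  301.52241885,  846.50388171])}
jar [(0.92, [258.5, 250.8, 276.9, 269.8]), (0.9, [294.7, 258.4, 312.6, 279.1]), (0.89, [271.2
[... 460 characters left out ...]
13993])}
jar [(0.81, [232.0, 252.1, 249.3, 278.5]), (0.77, [214.8, 235.7, 231.8, 259.3]), (0.66, [190.0, 218.5, 206.9, 236.1]), (0.6, [202.4, 255.7, 221.0, 282.9])]
dispenser [(0.94, [216.0, 172.4, 289.4, 232.1])]
wrist {'fx': 280.78249457215367, 'fy': 280.78249457215367, 'cx': 250.99026684255395, 'cy': 193.53807931210875, 'T_tool_cam': array([[ 9.99999889e-01,  1.47851309e-04, -4.46899258e-04,
        -8.22330564e-02],
       [-1.63029778e-05,  9.59700372e-01,  2.81025259e-01,
        -7.23044824e+01],
       [ 4.70439337e-04, -2.81025221e-01,  9.59700268e-01,
        -1.42771590e+02],
       [ 0.00000000e+00,  0.00000000e+00,  0.00000000e+00,
         1.00000000e+00]])}
jar []
dispenser []
```

Run:
```python
import cv2
a=cv2.imread('pics/scene0.png')[140:330,150:400]; cv2.imwrite('pics/sc_c.png',cv2.resize(a,None,fx=3,fy=3,interpolation=cv2.INTER_CUBIC))
a=cv2.imread('pics/side0.png')[140:330,130:380]; cv2.imwrite('pics/si_c.png',cv2.resize(a,None,fx=3,fy=3,interpolation=cv2.INTER_CUBIC))
```

```text
(no output)
```

View pics/sc_c.png

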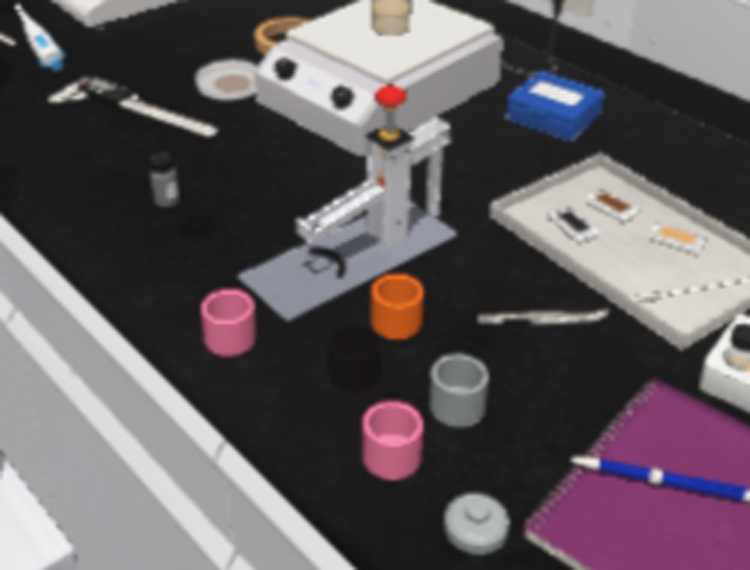

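View pics/si_c.png

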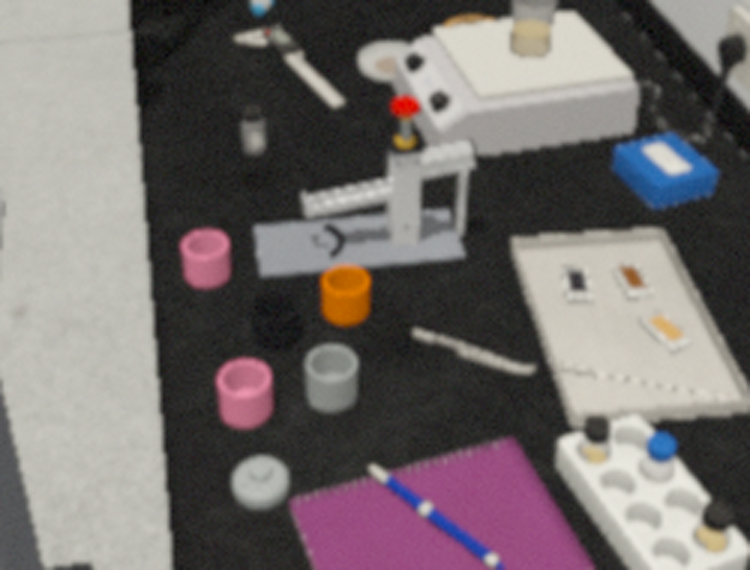

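View pics/wrist0.png

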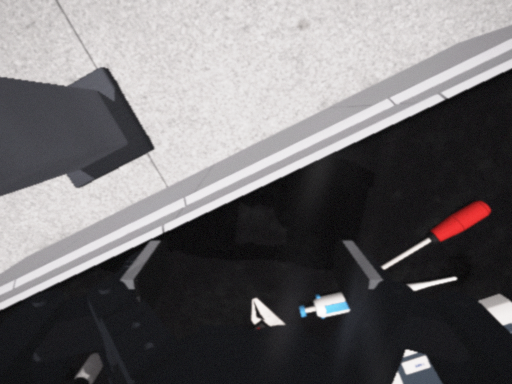

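The pictures show the grey jar at scene ≈(303,270) and side ≈(240,266). Pink, black and orange look-alikes stand near it. The dispenser plate lies at scene ≈(230–302,215–246). Next I'll measure positions.

Run:
```python
from h import *
S=lambda p:(p[0]/3+150-.33,p[1]/3+140-.33)
D=lambda p:(p[0]/3+130-.33,p[1]/3+140-.33)
for p in [(240,277),(290,318),(456,233),(407,200)]: print('plate sc',ray('scene',*S(p),4).round(0))
for p in [(255,225),(262,273),(463,250),(450,212)]: print('plate si',ray('side',*D(p),4).round(0))
J={'grey':((459,372),(331,361)),'pink1':((229,307),(206,245)),'pink2':((392,421),(245,377)),'orange':((397,292),(346,281)),'black':((355,345),(277,306))}
for k,(a,b) in J.items(): print(k,ray('scene',*S(a),40).round(0),ray('side',*D(b),40).round(0))
print('lid',ray('scene',*S((477,522)),8),ray('side',*D((261,484)),8))
print('vial',ray('scene',*S((163,160)),56),ray('side',*D((252,115)),56))
print('tweez',[ray('scene',*S(p),4).round(0) for p in [(480,318),(606,315)]])
def tri(a,b):
    A=[]
    for n,p in(('scene',a),('side',b)):
        c=env.camera_model(n);P=np.hstack([np.array(c['R']),np.array(c['t'])[:,None]])
        u=(p[0]-c['cx'])/c['fx'];v=(p[1]-c['cy'])/c['fy']
        A+=[u*P[2]-P[0],v*P[2]-P[1]]
    X=np.linalg.svd(np.array(A))[2][-1];return X[:3]/X[3]
print('button',tri(S((391,96)),D((405,106))))
print('tower top',tri(S((389,135)),D((404,146))))
```

```text
plate sc [437.  18.   4.]
plate sc [436. -64.   4.]
plate sc [656. -72.   4.]
plate sc [658.   6.   4.]
plate si [434.  22.   4.]
plate si [431. -63.   4.]
plate si [652. -67.   4.]
plate si [657.   4.   4.]
grey [ 478. -245.   40.] [ 473. -246.   40.]
pink1 [378. -48.  40.] [375. -50.  40.]
pink2 [ 396. -249.   40.] [ 393. -251.   40.]
orange [ 511. -134.   40.] [ 509. -136.   40.]
black [ 433. -162.   40.] [ 435. -160.   40.]
lid [ 396.45703626 -345.40798295    8.        ] [ 393.23030773 -349.331099      8.        ]
vial [456.15595599 182.64009992  56.        ] [451.84245985 172.98270541  56.        ]
tweez [array([ 575., -182.,    4.]), array([ 670., -258.,    4.])]
button [589.8832411  -35.74750063 178.93395963]
tower top [590.64030533 -34.21978062 131.16477009]
```

```bash
python3 -m handwheel '{"xyz": [[-5,4,0],[-10,8,0],[-15,12,0],[-20,16,0],[-25,20,0],[-30,24,0],[-35,28,0],[-40,32,0],[-45,36,0],[-50,40,0],[-55,43.5,0],[-57,45,0]], "spin": [-2,-4,-7,-9,-12,-14,-17,-19,-22,-24,-26,-26]}'; python3 -m handwheel '{"xyz": [[0,0,0],[0,0,0]], "spin": [0,0]}'
python3 - <<'E'
from h import *
ob=env.observe(); print(ob['t'],ob['ee_pos'],ob['tcp_rot'],ob['joint_pos'],ob['contact_force'])
snap('wrist','w1.png')
for l in ['jar','dispenser','plunger','tower_top']:
    for r in env.masks_of('wrist',l)[:6]:print(l,r['p'],r['bbox'])
E
```

```text
t: 1.95
ee_pos: [428.3, -152.0, 231.5]
tcp_rot: [0.709, 0.706, 0.0, 0.0]
contact_force: [0.2, 1.2, 0.8]
grip_width: 85.5
t: 2.2
ee_pos: [427.8, -148.7, 231.2]
tcp_rot: [0.708, 0.706, 0.0, -0.0]
contact_force: [-0.5, 0.6, -0.2]
grip_width: 85.5
2.2 [ 427.81003775 -148.69297076  231.20857803] [ 7.08311119e-01  7.05900341e-01  5.20521911e-06 -2.57761596e-04] [-4.66610137e-01  2.52883688e-01  1.74957251e+00  1.89644883e-04
  1.13962246e+00 -2.03407641e+00] [-0.48835564  0.55617377 -0.20588144]
jar 0.85 [223.7, 157.2, 260.0, 195.8]
jar 0.82 [152.4, 185.7, 193.1, 225.2]
jar 0.8 [145.3, 127.2, 192.2, 165.3]
jar 0.57 [311.6, 108.3, 356.6, 148.6]
jar 0.55 [245.4, 204.3, 278.7, 251.3]
dispenser 0.61 [297.7, 168.9, 402.5, 383.3]
dispenser 0.2 [197.4, 265.5, 226.9, 299.8]
plunger 0.39 [342.2, 301.0, 399.2, 384.0]
tower_top 0.64 [298.0, 170.4, 399.4, 383.9]
```

View pics/w1.png

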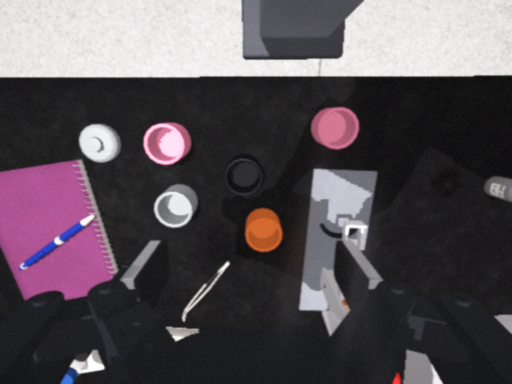

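The wrist view shows the grey jar at ≈(175,206) and the dispenser plate with its front corners at (314,169) and (377,172). The arc is at ≈(333,230).

Run:
```python
from h import *
ob=env.observe()
im=cv2.imread('pics/w1.png')
a=cv2.resize(im[150:340,130:240],None,fx=4,fy=4,interpolation=cv2.INTER_CUBIC)
b=cv2.resize(im[150:340,285:390],None,fx=3.14*1.27,fy=4,interpolation=cv2.INTER_CUBIC)
cv2.imwrite('pics/w1a.png',a[:560]);cv2.imwrite('pics/w1b.png',cv2.resize(b,None,fx=.78,fy=.78))
for p in [(314,169),(376,172),(366,310),(300,309)]: print(ray('wrist',*p,4,ob).round(1))
env.snapshot('wrist')
for r in env.masks_of('wrist','jar'):
    if 140<r['bbox'][0]<160 and r['bbox'][1]>170:
        m=r['pixels'].astype(np.uint8)
        from scipy.optimize import minimize
        # model: silhouette hull of two circles
        th=np.linspace(0,2*np.pi,60)
        def sil(x):
            pts=[proj('wrist',[x[0]+24*np.cos(t),x[1]+24*np.sin(t),z],ob) for z in(0,40) for t in th]
            h=cv2.convexHull((np.array(pts)*16).astype(np.int32)); q=np.zeros_like(m); cv2.fillConvexPoly(q,h,1,shift=4); return q
        f=lambda x:-(sil(x)&m).sum()/(sil(x)|m).sum()
        best=min(((f((x,y)),x,y) for x in np.arange(462,488,1.) for y in np.arange(-258,-232,1.)))
        print('jar fit',best)
```

```text
[430.1 -63.8   4. ]
[434.3  19.8   4. ]
[654.1  31.2   4. ]
[652.1 -72.    4. ]<stdin>:18: RuntimeWarning: overflow encountered in scalar negative
Traceback (most recent call last):
  File "h.py", line 16, in proj
    c=env.camera_model(n)
ValueError: time passes only in moves, steps and waits
```

View pics/w1a.png

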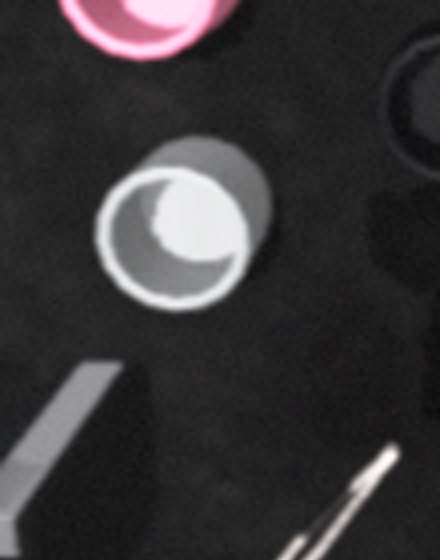

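View pics/w1b.png

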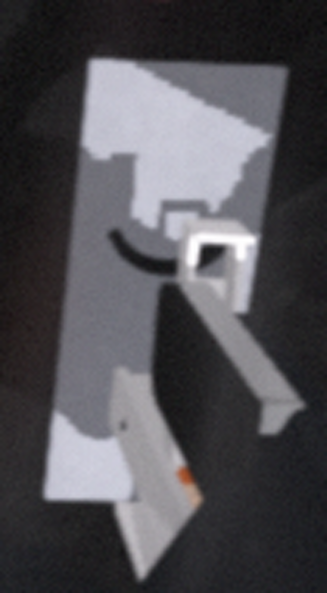

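```bash
cat > h2.py <<'E'
from h import *
from scipy.spatial.transform import Rotation as Ro
_c={}
def cam(n):
    if n not in _c: _c[n]=env.camera_model(n)
    return _c[n]
def pose(n,ob):
    c=cam(n)
    if 'R' in c: return np.array(c['R']),np.array(c['t']),c
    T=np.array(c['T_tool_cam']); Rt=Ro.from_quat(ob['tcp_rot']).as_matrix()
    Rc=Rt@T[:3,:3]; o=np.array(ob['ee_pos'])+Rt@T[:3,3]
    return Rc.T,-Rc.T@o,c
def pj(n,X,ob=None):
    R,t,c=pose(n,ob); p=np.atleast_2d(X)@R.T+t
    return np.stack([c['fx']*p[:,0]/p[:,2]+c['cx'],c['fy']*p[:,1]/p[:,2]+c['cy']],1)
def disp(q,P):
    x,y,a=q; P=np.atleast_2d(P).astype(float); c,s=np.cos(a),np.sin(a)
    return np.stack([x+c*P[:,0]-s*P[:,1],y+s*P[:,0]+c*P[:,1],P[:,2]],1)
E
python3 - <<'E'
from h2 import *
from scipy.optimize import least_squares
ob=env.observe()
print('jar',ray('wrist',172.9,209.1,40,ob))
S=lambda p:(p[0]/3+150-.33,p[1]/3+140-.33); D=lambda p:(p[0]/3+130-.33,p[1]/3+140-.33)
C=[[-138,43,4],[-138,-43,4],[86,-43,4],[86,43,4]]
obs=[('scene',C[0],S((240,277))),('scene',C[1],S((290,318))),('scene',C[2],S((456,233))),
('side',C[0],D((255,225))),('side',C[1],D((262,273))),('side',C[2],D((463,250))),
('wrist',C[1],(313.6,168.3)),('wrist',C[0],(377.3,171.5)),('wrist',C[2],(299.2,309.7)),
('scene',[24,0,129],S((389,135))),('side',[24,0,129],D((404,146)))]
def f(q,v=0): return np.concatenate([(pj(n,disp(q,P),ob)[0]-p) for n,P,p in obs])
r=least_squares(f,[570,-26,-.04],loss='soft_l1'); q=r.x
print(q,np.degrees(q[2])); print(f(q).reshape(-1,2).round(1))
print('seat',disp(q,[-72,0,4]),'tower',disp(q,[24,0,129]))
np.save('q.npy',q)
# overlay
E=[(C[0],C[1]),(C[1],C[2]),(C[2],C[3]),(C[3],C[0])]
tw=[[6,-18,129],[42,-18,129],[42,18,129],[6,18,129]]
E+=[(tw[i],tw[(i+1)%4]) for i in range(4)]+[(tw[i],tw[i][:2]+[4]) for i in range(4)]
E+=[([-86,s,69],[6,s,78]) for s in(-11,11)]+[([-86,-11,69],[-86,11,69])]
th=np.radians(np.arange(-60,61,10)); arc=[[-72+24.5*np.cos(t),24.5*np.sin(t),12] for t in th]
E+=list(zip(arc,arc[1:]))
for n,fn,cr in(('scene','scene0',(200,140,140,120)),('side','side0',(190,140,120,110)),('wrist','w1',(280,150,140,190))):
    x,y,w,h=cr; k=560/max(w,h); im=cv2.resize(cv2.imread(f'pics/{fn}.png')[y:y+h,x:x+w],None,fx=k,fy=k,interpolation=cv2.INTER_CUBIC)
    for a,b in E:
        u=((pj(n,disp(q,[a,b]),ob)-[x,y]+.5)*k).astype(int); cv2.line(im,u[0].tolist(),u[1].tolist(),(0,255,0),1)
    cv2.imwrite(f'pics/ov_{n}.png',im)
E
```

```text
jar [ 473.88859548 -246.94362348   40.        ]
[ 5.69749776e+02 -2.72130091e+01 -3.93746234e-02] -2.2559997401327316
[[-1.5 -0.1]
 [-1.5  1.1]
 [-0.1  0.3]
 [-0.2  0.2]
 [-0.2  0.4]
 [ 1.   1.2]
 [-0.1  0.7]
 [ 0.1 -0.1]
 [-0.   0.3]
 [-0.4  0.5]
 [ 0.6 -1.5]]
seat [[497.80558219 -24.37876871   4.        ]] tower [[593.73117448 -28.15775591 129.        ]]
```

Run:
```python
import cv2,numpy as np
a=[cv2.imread(f'pics/ov_{n}.png') for n in('scene','side')]
h=max(x.shape[0] for x in a)
a=[cv2.copyMakeBorder(x,0,h-x.shape[0],0,0,cv2.BORDER_CONSTANT) for x in a]
m=np.hstack(a); cv2.imwrite('pics/ov2.png',cv2.resize(m,(800,int(800*m.shape[0]/m.shape[1]))))
```

```text
(no output)
```

View pics/ov2.png

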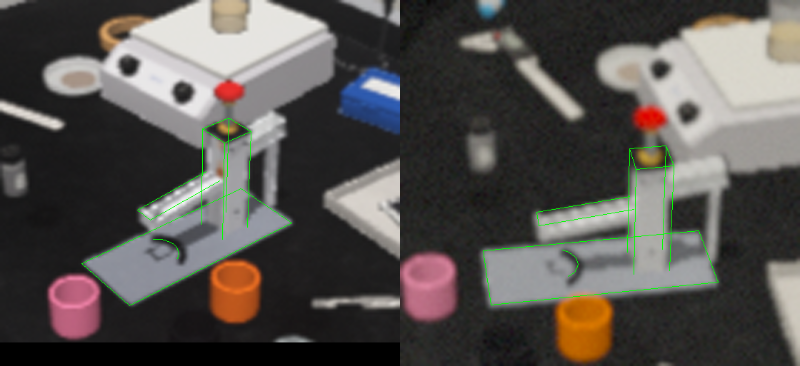

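View pics/ov_wrist.png

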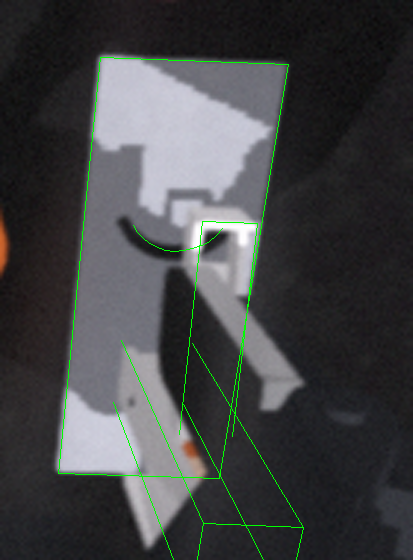

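The plate edges fit in all three views. The arc and nose seem to sit a few mm towards -y of the fit, and a finger hides part of them. I'll look again from straight above.

```bash
python3 -m handwheel '{"xyz": [[5,1,0],[10,2,0],[15,3,0],[20,4,0],[20.5,4.2,0],[20.5,4.2,0],[20.5,4.2,0]], "spin": [0,0,0,0,0,0,0]}' 0.45
python3 - <<'E'
from h2 import *
ob=env.observe(); np.save('ob2.npy',ob,allow_pickle=True)
im=snap('wrist','w2.png'); print(ob['t'],ob['ee_pos'],ob['tcp_rot'],ob['grip_width'],ob['joint_pos'])
q=np.load('q.npy')
x,y,w,h=150,110,190,240; k=3
im=cv2.resize(im[y:y+h,x:x+w],None,fx=k,fy=k,interpolation=cv2.INTER_CUBIC)
cv2.imwrite('pics/w2raw.png',im[:600])
E
```

```text
t: 3.42
ee_pos: [470.5, 54.9, 231.3]
tcp_rot: [0.708, 0.706, -0.0, 0.0]
contact_force: [0.5, 0.3, -0.1]
grip_width: 61.6
3.425 [470.54224694  54.89166297 231.26215606] [ 7.08478528e-01  7.05732353e-01 -1.45821119e-04  1.96121065e-06] 61.57317960268651 [-9.86195656e-03  2.82096872e-01  1.70491700e+00 -2.30238425e-04
  1.15478058e+00 -1.57668154e+00]
```

View pics/w2.png

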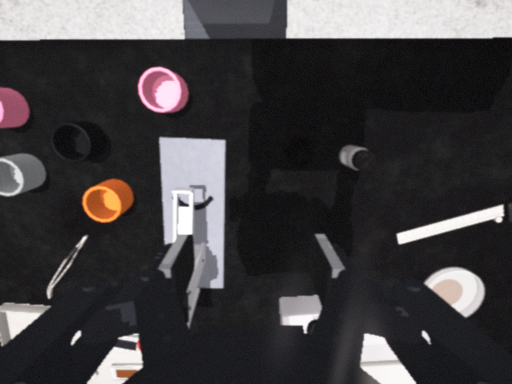

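View pics/w2raw.png

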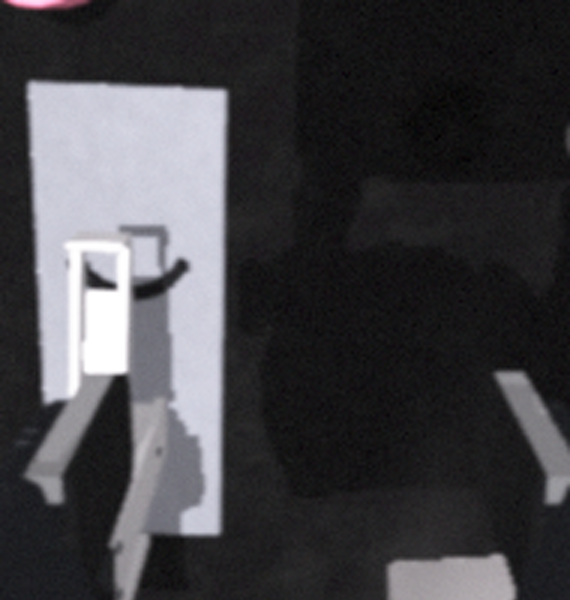

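Run:
```python
from h2 import *
ob=np.load('ob2.npy',allow_pickle=True).item(); q=np.load('q.npy')
from scipy.optimize import least_squares
C=[[-138,43,4],[-138,-43,4],[86,-43,4],[86,43,4]]
Z=lambda p:(p[0]/3+150-.33,p[1]/3+110-.33)
th=np.radians([-60,60])
o=[(C[1],Z((27,82))),(C[0],Z((227,91))),(C[3],Z((221,536))),([-86,-11,69],Z((66,243))),([-86,11,69],Z((131,241)))]
f=lambda q:np.concatenate([pj('wrist',disp(q,P),ob)[0]-p for P,p in o])
r=least_squares(f,q,loss='soft_l1');print(r.x,np.degrees(r.x[2]),r.fun.reshape(-1,2).round(1)); q=r.x
print('seat',disp(q,[-72,0,4]),'tower',disp(q,[24,0,129]))
np.save('q2.npy',q)
tw=[[6,-18,129],[42,-18,129],[42,18,129],[6,18,129]]
E=[(C[0],C[1]),(C[1],C[2]),(C[2],C[3]),(C[3],C[0])]
E+=[(tw[i],tw[(i+1)%4]) for i in range(4)]+[(tw[i],tw[i][:2]+[4]) for i in range(4)]
E+=[([-86,s,69],[6,s,78]) for s in(-11,11)]+[([-86,-11,69],[-86,11,69])]
th=np.radians(np.arange(-60,61,10)); arc=[[-72+24.5*np.cos(t),24.5*np.sin(t),12] for t in th]
E+=list(zip(arc,arc[1:]))
im=cv2.imread('pics/w2raw.png')
for a,b in E:
    u=((pj('wrist',disp(q,[a,b]),ob)-[150,110]+.5)*3).astype(int); cv2.line(im,u[0].tolist(),u[1].tolist(),(0,255,0),1)
cv2.imwrite('pics/ov_w2.png',im[:,:300])
```

```text
[ 5.69469385e+02 -2.68542687e+01 -4.24436749e-02] -2.4318434408045446 [[ 0.5  0.1]
 [ 0.1 -0.3]
 [ 0.2  0.2]
 [ 0.3 -0.6]
 [-1.9  0.8]]
seat [[497.53422787 -23.79924153   4.        ]] tower [[593.44777051 -27.87261106 129.        ]]
```

View pics/ov_w2.png

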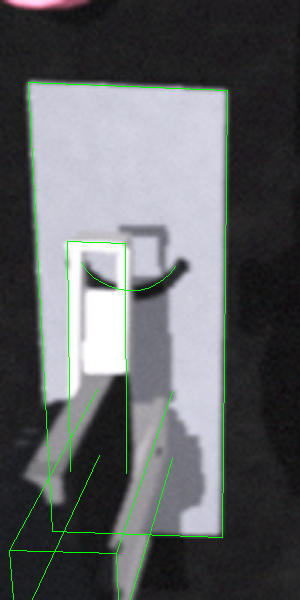

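The pose now fits within about 1 px: seat (497.5,-23.8), yaw -2.4°. Next I move above the jar.

```bash
python3 -m handwheel '{"xyz": [[-5,0.1,0],[-10,0.2,0],[-16,0.3,0],[-22,0.4,0],[-27,0.5,4],[-30,0.5,9],[-30.1,0.5,13.5],[-30.1,0.5,13.5],[-30.1,0.5,13.5]], "spin": [0,1,2,2.2,2.2,2.2,2.2,2.2,2.2]}'
python3 - <<'E'
from h2 import *
ob=env.observe(); np.save('ob3.npy',ob,allow_pickle=True)
im=snap('wrist','w3.png'); print(ob['t'],ob['ee_pos'],ob['tcp_rot'],ob['grip_width'],ob['contact_force'])
th=np.linspace(0,6.28,40)
for z,c in((0,(0,0,255)),(40,(0,255,0))):
    u=pj('wrist',np.stack([474+24*np.cos(th),-246.5+24*np.sin(th),z+0*th],1),ob); cv2.polylines(im,[(u).astype(int)],1,c,1)
cv2.imwrite('pics/w3o.png',im)
E
```

```text
t: 4.6
ee_pos: [475.2, -245.7, 97.7]
tcp_rot: [0.722, 0.692, 0.0, 0.001]
contact_force: [0.5, 0.3, 0.6]
grip_width: 61.8
4.6 [ 475.17526456 -245.71647127   97.74169458] [7.21706127e-01 6.92199327e-01 1.33011734e-04 5.83306715e-04] 61.780436740520486 [0.47343439 0.30197583 0.57320828]
```

View pics/w3o.png

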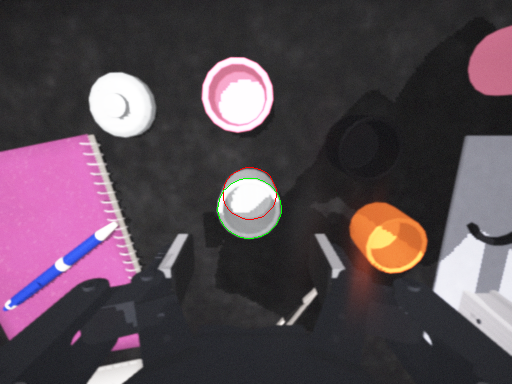

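The jar overlay matches at ≈(250,207), so I'll descend and grip.

```bash
python3 -m handwheel '{"xyz": [[0,-0.1,3],[0,-0.1,6],[0,-0.1,8.2],[0,-0.1,9.2],[0,-0.1,9.2],[0,-0.1,9.2]], "spin": [0,0,0,0,0,0]}'; python3 -m handwheel '{"xyz": [[0,0,0],[0,0,0],[0,0,0],[0,0,0],[0,0,0]], "spin": [0,0,0,0,0]}' -1 35;  python3 -m handwheel '{"xyz": [[0,0,-1],[0,0,-3],[0,0,-3]], "spin": [0,0,0]}'
python3 - <<'E'
from h2 import *
ob=env.observe(); np.save('ob4.npy',ob,allow_pickle=True)
im=snap('wrist','w4.png'); print(ob['t'],ob['ee_pos'],ob['tcp_rot'],ob['grip_width'],ob['contact_force'])
E
```

```text
t: 5.4
ee_pos: [474.5, -245.5, 5.4]
tcp_rot: [0.722, 0.692, 0.0, 0.001]
contact_force: [-1.0, 0.0, 0.5]
grip_width: 61.8
t: 6.02
ee_pos: [474.4, -245.6, 5.4]
tcp_rot: [0.722, 0.692, 0.0, 0.001]
contact_force: [-1.4, 0.2, 12.0]
grip_width: 46.7
t: 6.4
ee_pos: [474.6, -245.7, 35.7]
tcp_rot: [0.722, 0.692, 0.0, 0.001]
contact_force: [0.4, -0.4, -2.9]
grip_width: 46.6
6.4 [ 474.56392229 -245.67206578   35.67160908] [7.21598664e-01 6.92310456e-01 2.83866085e-04 1.23320385e-03] 46.55666053619597 [ 0.35453656 -0.3950155  -2.8871654 ]
```

View pics/w4.png

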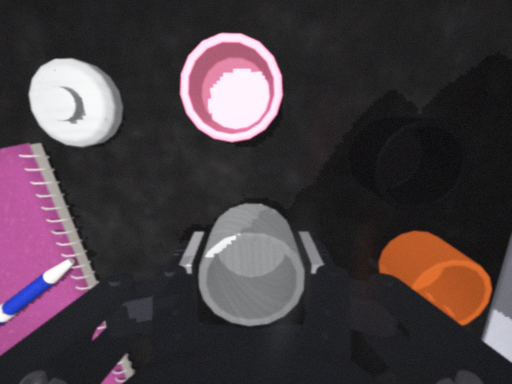

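The jar is held: the wrist view shows it centred at ≈(250,262), width 46.6. Next I carry it to the front of the plate.

```bash
python3 -m handwheel '{"xyz": [[0,0,-3],[1,0,-4.5],[5,-0.7,-4.5],[10,-1.4,-4.5],[15,-2.2,-4.5],[19,-2.8,-4.5],[21.5,-3.1,-4.5],[22.3,-3.1,-4.5],[22.3,-3.1,-4.5],[22.3,-3.1,-4.5]], "spin": [0,0,0,0,0,0,0,0,0,0]}'
python3 - <<'E'
from h2 import *
ob=env.observe(); print(ob['t'],ob['ee_pos'],ob['tcp_rot'],ob['grip_width'],ob['contact_force'])
q=np.load('q2.npy'); c,s=np.cos(q[2]),np.sin(q[2]); d=np.array(ob['ee_pos'][:2])-q[:2]; print('disp xy',c*d[0]+s*d[1],-s*d[0]+c*d[1])
snap('wrist','w5.png'); snap('side','s5.png')
E
```

```text
t: 7.7
ee_pos: [452.3, -21.8, 79.2]
tcp_rot: [0.722, 0.692, 0.0, 0.0]
contact_force: [-0.1, -0.3, -3.0]
grip_width: 46.4
7.7 [452.28448166 -21.80479314  79.20424929] [7.21804299e-01 6.92097206e-01 6.10999870e-06 1.11175001e-04] 46.422913443195874 [-0.13249243 -0.31654486 -2.98806933]
disp xy -117.29362070942632 0.07266325944835117
```

View pics/w5.png

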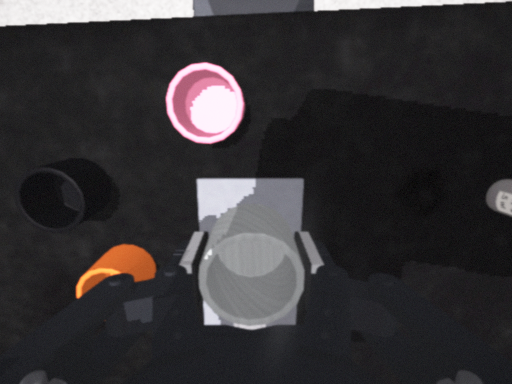

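The jar is centred over the plate (edges at columns 197 and 303, jar at 250). Lowering.

```bash
python3 -m handwheel '{"xyz": [[0,0,3],[0,0,5.5],[0,0,6.6],[0,0,6.7],[0,0,6.7]], "spin": [0,0,0,0,0]}'; for i in 1; do python3 -m handwheel '{"xyz": [[0,0,0.1],[0,0,0.1]], "spin": [0,0]}'; done;  python3 -m handwheel '{"xyz": [[0,0,0.1],[0,0,0.1]], "spin": [0,0]}'
```

```text
t: 8.43
ee_pos: [452.5, -21.3, 12.8]
tcp_rot: [0.722, 0.692, 0.0, 0.0]
contact_force: [0.4, 0.4, -2.7]
grip_width: 46.6
t: 8.68
ee_pos: [452.3, -21.2, 11.7]
tcp_rot: [0.722, 0.692, 0.0, 0.0]
contact_force: [0.3, -0.0, -2.9]
grip_width: 46.2
t: 8.93
ee_pos: [452.1, -21.1, 10.3]
tcp_rot: [0.722, 0.692, -0.0, 0.0]
contact_force: [0.4, -0.1, -2.6]
grip_width: 46.0
```

```bash
python3 -m handwheel '{"xyz": [[-0.05,0,0.05],[-0.05,0,0.05]], "spin": [0,0]}'; python3 -m handwheel '{"xyz": [[0,0,0.05],[0,0,0.05]], "spin": [0,0]}'; python3 -m handwheel '{"xyz": [[0,0,0.05],[0,0,0.05]], "spin": [0,0]}'
```

```text
t: 9.18
ee_pos: [452.1, -21.6, 9.7]
tcp_rot: [0.722, 0.692, -0.0, -0.0]
contact_force: [-0.1, 0.1, -2.8]
grip_width: 46.3
t: 9.43
ee_pos: [452.1, -21.6, 9.4]
tcp_rot: [0.722, 0.692, 0.0, 0.0]
contact_force: [-0.8, -0.4, 4.7]
grip_width: 46.2
t: 9.68
ee_pos: [452.1, -21.6, 9.4]
tcp_rot: [0.722, 0.692, 0.0, 0.0]
contact_force: [-4.4, 0.4, 19.6]
grip_width: 46.3
```

```bash
python3 -m handwheel '{"xyz": [[0,0,-0.05],[0,0,-0.06],[0,1,-0.06],[0,2,-0.06],[0,3,-0.06],[0,3.6,-0.06],[0,4,-0.06],[0,4,-0.06]], "spin": [0,0,0,0,0,0,0,0]}'
python3 - <<'E'
from h2 import *
ob=env.observe()
q=np.load('q2.npy'); c,s=np.cos(q[2]),np.sin(q[2]); d=np.array(ob['ee_pos'][:2])-q[:2]; print('disp xy',c*d[0]+s*d[1],-s*d[0]+c*d[1])
snap('wrist','w6.png'); snap('side','s6.png')
E
```

```text
t: 10.68
ee_pos: [489.1, -22.7, 9.4]
tcp_rot: [0.722, 0.692, -0.002, -0.002]
contact_force: [-15.7, 1.0, 22.5]
grip_width: 46.7
disp xy -80.49828103325989 0.6912885436520195
```

View pics/w6.png

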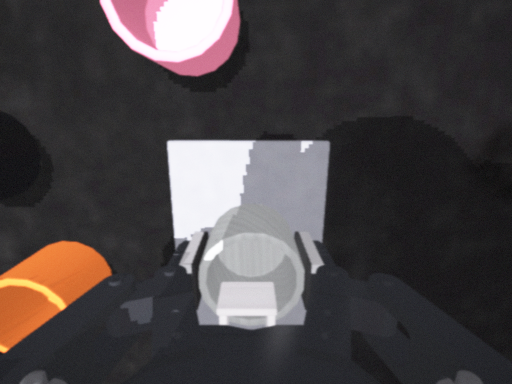

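```bash
python3 -m handwheel '{"xyz": [[0,0,-0.05],[0,0,-0.07],[0,0,-0.07]], "spin": [0,0,0]}'
python3 - <<'E'
import cv2
im=cv2.imread('pics/s6.png')[150:250,180:320]; cv2.imwrite('pics/s6c.png',cv2.resize(im,None,fx=5,fy=5,interpolation=cv2.INTER_CUBIC))
E
```

```text
t: 11.15
ee_pos: [492.3, -23.3, 10.0]
tcp_rot: [0.722, 0.692, 0.0, 0.0]
contact_force: [0.3, -0.4, -2.8]
grip_width: 46.6
```

View pics/s6c.png

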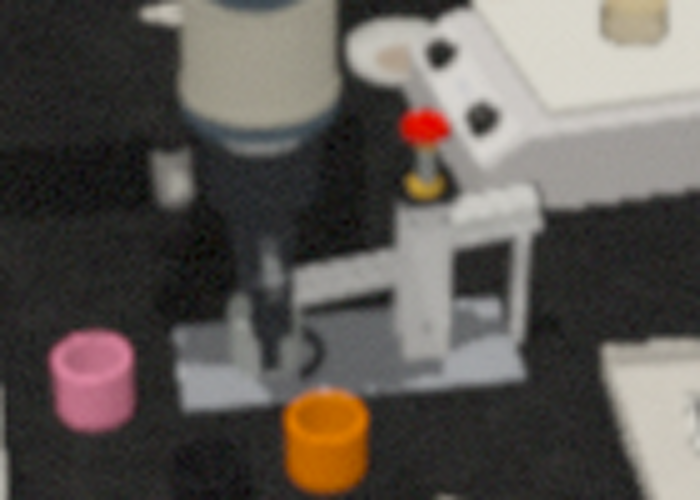

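The force on the plate was friction and is now gone. I'll go on with light contact and feel for the arc.

```bash
python3 -m handwheel '{"xyz": [[0,0.2,0.03],[0,0.35,0.03],[0,0.35,0.03]], "spin": [0,0,0]}'; python3 -m handwheel '{"xyz": [[0,0.1,0],[0,0.1,0]], "spin": [0,0]}'; python3 -m handwheel '{"xyz": [[0,0.1,0],[0,0.1,0]], "spin": [0,0]}'
```

```text
t: 11.52
ee_pos: [495.8, -23.5, 9.7]
tcp_rot: [0.722, 0.692, 0.0, 0.0]
contact_force: [0.6, 0.2, -1.4]
grip_width: 46.4
t: 11.78
ee_pos: [496.5, -23.5, 9.8]
tcp_rot: [0.722, 0.692, -0.0, -0.0]
contact_force: [-0.5, -0.5, -3.0]
grip_width: 46.2
t: 12.02
ee_pos: [496.7, -23.5, 9.7]
tcp_rot: [0.722, 0.692, -0.001, -0.001]
contact_force: [-4.1, -2.2, -1.3]
grip_width: 46.6
```

```bash
python3 -m handwheel '{"xyz": [[0,0.1,0],[0,0.1,0]], "spin": [0,0]}'; python3 -m handwheel '{"xyz": [[0,0.1,0.03],[0,0.1,0.03]], "spin": [0,0]}'
```

```text
t: 12.28
ee_pos: [496.9, -23.5, 9.6]
tcp_rot: [0.722, 0.692, -0.001, -0.001]
contact_force: [-8.8, -3.3, 2.2]
grip_width: 46.5
t: 12.52
ee_pos: [496.8, -23.5, 9.5]
tcp_rot: [0.721, 0.692, -0.002, -0.002]
contact_force: [-14.1, -4.5, 13.7]
grip_width: 46.5
```

Butted on the arc at 14 N with position unchanged. I'll relax the push, then open.

```bash
python3 -m handwheel '{"xyz": [[0,-0.2,-0.03],[0,-0.2,-0.03]], "spin": [0,0]}';  python3 -m handwheel '{"xyz": [[0,0,0],[0,0,0],[0,0,0]], "spin": [0,0,0]}' 0.45; python3 -m handwheel '{"xyz": [[0,0,-2],[0,0,-6],[0,0,-10],[0,-3,-15],[0,-6,-19],[0,-6,-19]], "spin": [0,0,0,0,0,0]}'
python3 - <<'E'
from h2 import *
ob=env.observe(); np.save('ob7.npy',ob,allow_pickle=True)
snap('side','s7.png');snap('scene','c7.png');im=snap('wrist','w7.png')
q=np.load('q2.npy')
th=np.linspace(0,6.28,40)
for z,c in((4,(0,0,255)),(44,(0,255,0))):
    u=pj('wrist',disp(q,np.stack([-72+24*np.cos(th),24*np.sin(th),z+0*th],1)),ob); cv2.polylines(im,[(u).astype(int)],1,c,1)
cv2.imwrite('pics/w7o.png',im)
a=cv2.resize(cv2.imread('pics/s7.png')[150:250,190:300],None,fx=3.6,fy=3.6,interpolation=2)
b=cv2.resize(cv2.imread('pics/c7.png')[160:260,210:320],None,fx=3.6,fy=3.6,interpolation=2)
cv2.imwrite('pics/sc7.png',np.hstack([a,b]))
E
```

```text
t: 12.78
ee_pos: [496.8, -23.5, 9.7]
tcp_rot: [0.722, 0.692, -0.0, -0.0]
contact_force: [-6.0, -2.1, 0.5]
grip_width: 46.5
t: 13.15
ee_pos: [497.9, -23.5, 9.9]
tcp_rot: [0.722, 0.692, 0.0, 0.0]
contact_force: [-0.3, 0.0, -0.4]
grip_width: 61.7
t: 13.9
ee_pos: [437.2, -21.0, 202.3]
tcp_rot: [0.722, 0.692, 0.001, 0.002]
contact_force: [0.7, 1.2, -0.5]
grip_width: 61.6
```

View pics/w7o.png

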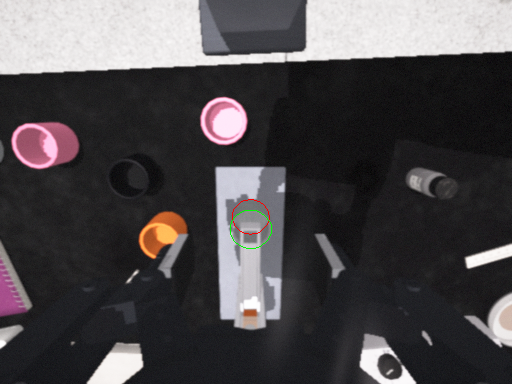

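View pics/sc7.png

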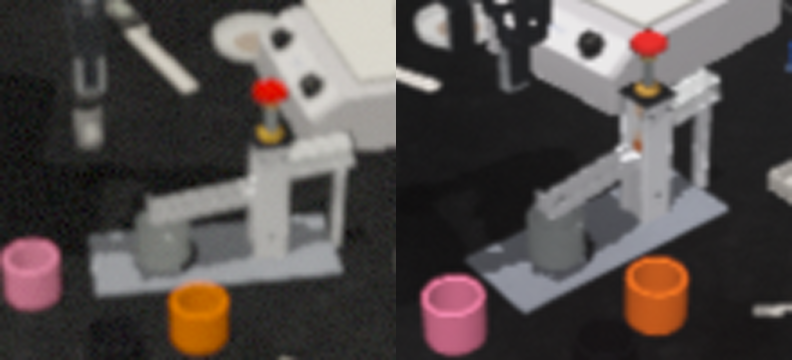

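The jar stands in the cradle under the nose: the overlay coincides at wrist ≈(251,225), and the side and scene views agree. Next is the button, with the fingers shut.

```bash
python3 -m handwheel '{"xyz": [[0,1,-2.3],[0,5,-2.5],[0,10,-2.5],[0,14,-2.5],[0,15.6,-2.5],[0,15.6,-2.5],[0,15.6,-2.5]], "spin": [0,0,0,0,0,0,0]}' -1
python3 - <<'E'
from h2 import *
ob=env.observe(); print(ob['joint_pos'])
print(disp(np.load('q2.npy'),[24,0,0])); snap('side','s8.png');snap('scene','c8.png')
a=cv2.resize(cv2.imread('pics/s8.png')[110:230,190:300],None,fx=3.6,fy=3.6,interpolation=2)
b=cv2.resize(cv2.imread('pics/c8.png')[110:230,210:320],None,fx=3.6,fy=3.6,interpolation=2)
cv2.imwrite('pics/sc8.png',np.hstack([a,b]))
E
```

```text
t: 14.92
ee_pos: [592.7, -27.4, 223.7]
tcp_rot: [0.722, 0.692, -0.001, -0.001]
contact_force: [-1.1, 0.1, -0.6]
grip_width: 0.1
[-1.46762213e-01  4.57115280e-01  1.43453467e+00 -3.64380885e-05
  1.25194794e+00 -1.67620045e+00]
[[593.44777051 -27.87261106   0.        ]]
```

View pics/sc8.png

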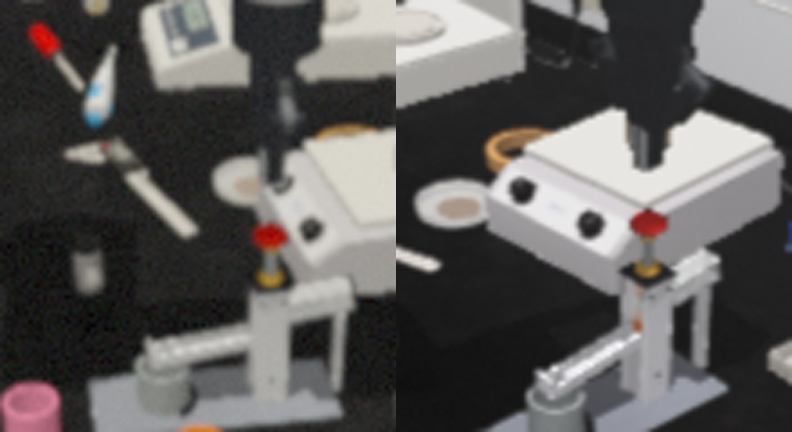

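The shut fingertips are right above the button in both views. Descending to feel for it.

```bash
python3 -m handwheel '{"xyz": [[0,0.05,1.5],[0,0.05,2.6],[0,0.05,3],[0,0.05,3]], "spin": [0,0,0,0]}'; python3 -m handwheel '{"xyz": [[0,0,0.3],[0,0,0.3]], "spin": [0,0]}'; python3 -m handwheel '{"xyz": [[0,0,0.3],[0,0,0.3]], "spin": [0,0]}'; python3 -m handwheel '{"xyz": [[0,0,0.3],[0,0,0.3]], "spin": [0,0]}'
```

```text
t: 15.52
ee_pos: [593.7, -27.5, 194.4]
tcp_rot: [0.722, 0.692, -0.0, -0.0]
contact_force: [-0.0, 0.1, 0.1]
grip_width: -0.3
t: 15.78
ee_pos: [594.0, -27.5, 191.8]
tcp_rot: [0.722, 0.692, 0.0, 0.0]
contact_force: [0.4, -0.2, 0.0]
grip_width: 0.0
t: 16.02
ee_pos: [593.8, -27.5, 188.6]
tcp_rot: [0.722, 0.692, -0.0, -0.0]
contact_force: [-1.4, 0.1, 0.6]
grip_width: -0.0
t: 16.27
ee_pos: [593.8, -27.5, 185.5]
tcp_rot: [0.722, 0.692, -0.0, -0.0]
contact_force: [-0.1, 0.1, 0.1]
grip_width: 0.0
```

```bash
python3 -m handwheel '{"xyz": [[0,0,0.3],[0,0,0.3]], "spin": [0,0]}'; python3 -m handwheel '{"xyz": [[0,0,0.3],[0,0,0.3]], "spin": [0,0]}'; python3 -m handwheel '{"xyz": [[0,0,0.3],[0,0,0.3]], "spin": [0,0]}'
```

```text
t: 16.52
ee_pos: [593.8, -27.5, 182.5]
tcp_rot: [0.722, 0.692, -0.0, -0.0]
contact_force: [-0.6, -0.4, 0.6]
grip_width: 0.2
t: 16.77
ee_pos: [594.0, -27.5, 179.7]
tcp_rot: [0.722, 0.692, 0.0, 0.0]
contact_force: [0.3, -0.0, 1.8]
grip_width: -0.2
t: 17.02
ee_pos: [594.0, -27.5, 176.6]
tcp_rot: [0.722, 0.692, 0.0, 0.0]
contact_force: [1.1, -0.4, 1.7]
grip_width: -0.2
```

```bash
python3 -m handwheel '{"xyz": [[0,0,0.2],[0,0,0.2]], "spin": [0,0]}'; python3 -m handwheel '{"xyz": [[0,0,0.3],[0,0,0.3]], "spin": [0,0]}'; python3 -m handwheel '{"xyz": [[0,0,0.3],[0,0,0.3]], "spin": [0,0]}'
```

```text
t: 17.27
ee_pos: [594.0, -27.5, 174.7]
tcp_rot: [0.722, 0.692, 0.0, 0.0]
contact_force: [-0.2, -0.2, 3.0]
grip_width: 0.1
t: 17.52
ee_pos: [594.0, -27.5, 171.6]
tcp_rot: [0.722, 0.692, 0.0, 0.0]
contact_force: [0.7, 0.4, 3.6]
grip_width: -0.3
t: 17.77
ee_pos: [593.9, -27.5, 168.6]
tcp_rot: [0.722, 0.692, -0.0, -0.0]
contact_force: [0.5, -0.0, 3.8]
grip_width: 0.1
```

```bash
python3 -m handwheel '{"xyz": [[0,0,0.2],[0,0,0.2]], "spin": [0,0]}'; python3 -m handwheel '{"xyz": [[0,0,0.1],[0,0,0.1]], "spin": [0,0]}'; python3 -m handwheel '{"xyz": [[0,0,0.1],[0,0,0.1]], "spin": [0,0]}'
```

```text
t: 18.02
ee_pos: [594.0, -27.5, 166.7]
tcp_rot: [0.722, 0.692, -0.0, 0.0]
contact_force: [1.6, -1.0, 3.2]
grip_width: 0.1
t: 18.27
ee_pos: [594.0, -27.5, 165.8]
tcp_rot: [0.722, 0.692, 0.0, 0.0]
contact_force: [0.8, -0.5, 4.8]
grip_width: 0.1
t: 18.52
ee_pos: [594.0, -27.5, 164.7]
tcp_rot: [0.722, 0.692, -0.0, -0.0]
contact_force: [1.0, -1.0, 5.3]
grip_width: 0.2
```

```bash
python3 -m handwheel '{"xyz": [[0,0,0.05],[0,0,0.05]], "spin": [0,0]}'; python3 -m handwheel '{"xyz": [[0,0,0.05],[0,0,0.05]], "spin": [0,0]}'
```

```text
t: 18.77
ee_pos: [594.0, -27.5, 164.3]
tcp_rot: [0.722, 0.692, 0.0, 0.0]
contact_force: [1.4, -0.4, 4.8]
grip_width: 0.5
t: 19.02
ee_pos: [594.0, -27.5, 163.8]
tcp_rot: [0.722, 0.692, 0.0, 0.0]
contact_force: [1.1, -0.4, 5.4]
grip_width: 0.2
```

```bash
python3 -m handwheel '{"xyz": [[0,0,0.1],[0,0,0.1]], "spin": [0,0]}'; python3 -m handwheel '{"xyz": [[0,0,0.05],[0,0,0.05]], "spin": [0,0]}'; python3 -m handwheel '{"xyz": [[0,0,0.05],[0,0,0.05]], "spin": [0,0]}'
```

```text
t: 19.27
ee_pos: [594.0, -27.5, 162.8]
tcp_rot: [0.722, 0.692, 0.0, 0.0]
contact_force: [1.3, -0.0, 4.3]
grip_width: 0.0
t: 19.52
ee_pos: [594.0, -27.5, 162.3]
tcp_rot: [0.722, 0.692, 0.0, 0.0]
contact_force: [0.6, 0.4, 4.9]
grip_width: 0.3
t: 19.77
ee_pos: [594.0, -27.5, 161.9]
tcp_rot: [0.722, 0.692, 0.0, 0.0]
contact_force: [0.4, -0.1, 6.7]
grip_width: -0.0
```

```bash
python3 -m handwheel '{"xyz": [[0,0,0.05],[0,0,0.05]], "spin": [0,0]}'; python3 -m handwheel '{"xyz": [[0,0,0.05],[0,0,0.05]], "spin": [0,0]}'
```

```text
t: 20.02
ee_pos: [594.1, -27.5, 161.6]
tcp_rot: [0.722, 0.692, 0.0, 0.0]
contact_force: [-0.0, -0.8, 10.3]
grip_width: -0.1
t: 20.27
ee_pos: [594.2, -27.5, 161.3]
tcp_rot: [0.722, 0.692, 0.0, 0.0]
contact_force: [-0.4, 0.3, 13.7]
grip_width: 0.1
```

The stop is felt: force rises steeply to 13.7 N at z 161.3. I'll hold, then check.

```bash
python3 -m handwheel '{"xyz": [[0,0,0],[0,0,0],[0,0,0],[0,0,0],[0,0,0],[0,0,0],[0,0,0],[0,0,0]], "spin": [0,0,0,0,0,0,0,0]}'
python3 - <<'E'
from h2 import *
snap('scene','c9.png');snap('side','s9.png')
for n in('scene','side'):
  pass
a=cv2.resize(cv2.imread('pics/s9.png')[130:230,190:300],None,fx=3.6,fy=3.6,interpolation=2)
b=cv2.resize(cv2.imread('pics/c9.png')[150:250,210:320],None,fx=3.6,fy=3.6,interpolation=2)
cv2.imwrite('pics/sc9.png',np.hstack([a,b]))
E
```

```text
t: 21.28
ee_pos: [594.2, -27.5, 161.3]
tcp_rot: [0.722, 0.692, 0.0, 0.0]
contact_force: [-2.0, -0.2, 12.8]
grip_width: -0.1
```

View pics/sc9.png

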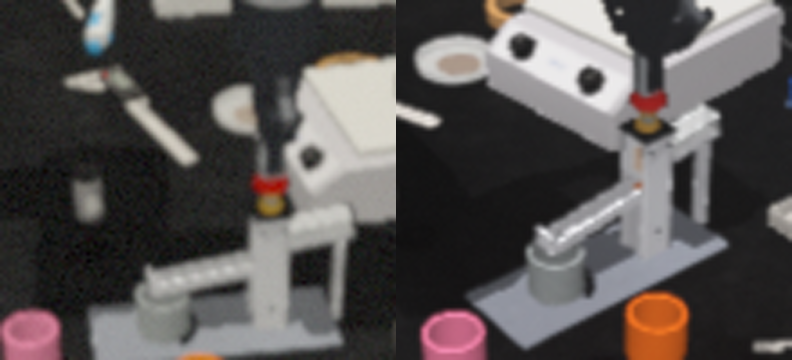

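```bash
python3 -m handwheel '{"xyz": [[0,0,-0.6],[0,0,-1.2],[0,0,-2],[0,0,-3],[0,0,-3],[0,0,-3],[0,0,-3],[0,0,-3]], "spin": [0,0,0,0,0,0,0,0]}'
python3 - <<'E'
from h2 import *
snap('scene','c10.png');snap('side','s10.png');snap('wrist','w10.png')
a=cv2.resize(cv2.imread('pics/s10.png')[130:230,190:300],None,fx=3.6,fy=3.6,interpolation=2)
b=cv2.resize(cv2.imread('pics/c10.png')[150:250,210:320],None,fx=3.6,fy=3.6,interpolation=2)
cv2.imwrite('pics/sc10.png',np.hstack([a,b]))
for n in ('wrist','scene','side'):
    print(n,[(r['p'],r['bbox']) for r in env.look_for(n,'ball0')][:6])
E
```

```text
t: 22.38
ee_pos: [593.8, -27.5, 190.5]
tcp_rot: [0.722, 0.692, -0.0, -0.0]
contact_force: [-0.2, -0.2, 0.9]
grip_width: 0.1
wrist [(0.49, [239.7, 72.8, 257.6, 79.9])]
scene [(0.18, [199.5, 191.0, 209.8, 207.7])]
side []
```

View pics/sc10.png

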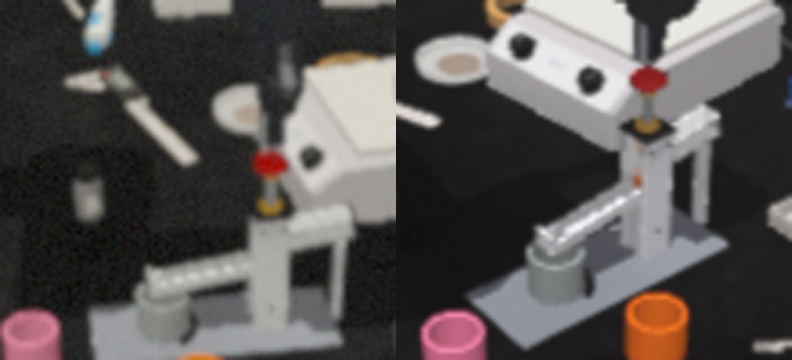

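View pics/w10.png

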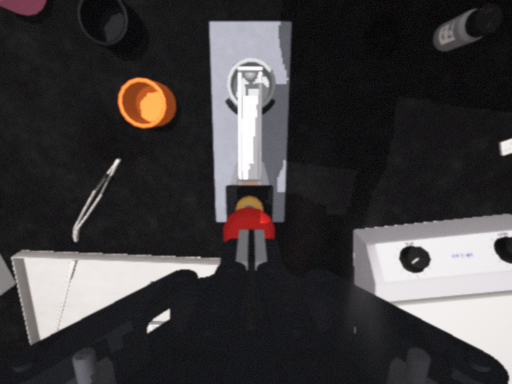

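The button is up again. A ball is detected at wrist (240–258,73–80), so I'll zoom in on the jar.

Run:
```python
import cv2
im=cv2.imread('pics/w10.png')[50:115,215:285]; cv2.imwrite('pics/w10z.png',cv2.resize(im,None,fx=8,fy=8,interpolation=cv2.INTER_CUBIC))
```

```text
(no output)
```

View pics/w10z.png

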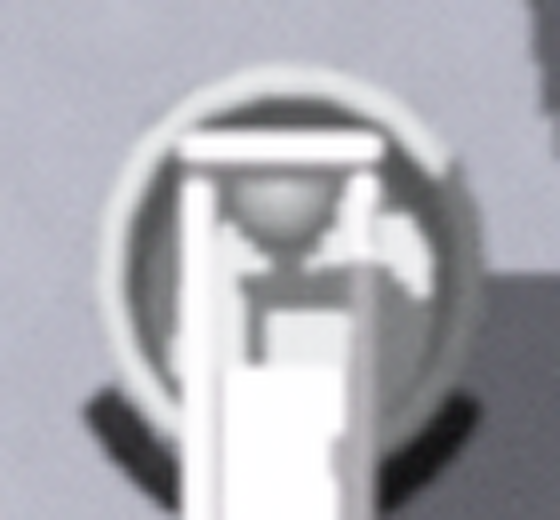

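A ball is visible in the jar through the outlet, and the jar is snug against the arc. Now the second press.

```bash
python3 -m handwheel '{"xyz": [[0,0,0.8],[0,0,1.2],[0,0,1.6],[0,0,2],[0,0,2.3],[0,0,2.6],[0,0,2.8],[0,0,2.8]], "spin": [0,0,0,0,0,0,0,0]}'; python3 -m handwheel '{"xyz": [[0,0,0.1],[0,0,0.15],[0,0,0.15]], "spin": [0,0,0]}'
```

```text
t: 23.68
ee_pos: [594.0, -27.5, 162.7]
tcp_rot: [0.722, 0.692, -0.0, 0.0]
contact_force: [0.1, 0.4, 5.6]
grip_width: -0.3
t: 24.05
ee_pos: [594.1, -27.5, 161.7]
tcp_rot: [0.722, 0.692, 0.0, 0.0]
contact_force: [-1.9, 0.1, 8.9]
grip_width: -0.0
```

```bash
python3 -m handwheel '{"xyz": [[0,0,0.05],[0,0,0.05],[0,0,0.05],[0,0,0.05],[0,0,0.05],[0,0,0.05],[0,0,0.05],[0,0,0.05],[0,0,0.05]], "spin": [0,0,0,0,0,0,0,0,0]}';  python3 -m handwheel '{"xyz": [[0,0,-0.6],[0,0,-1.2],[0,0,-2],[0,0,-3],[0,0,-4],[0,0,-5],[0,0,-5],[0,0,-5]], "spin": [0,0,0,0,0,0,0,0]}'
python3 - <<'E'
from h2 import *
im=snap('wrist','w11.png'); snap('scene','c11.png')
print([(r['p'],r['bbox']) for r in env.look_for('wrist','ball0')][:6])
cv2.imwrite('pics/w11z.png',cv2.resize(im[50:150,200:300],None,fx=6,fy=6,interpolation=cv2.INTER_CUBIC))
E
```

```text
t: 25.18
ee_pos: [594.2, -27.6, 161.4]
tcp_rot: [0.722, 0.692, 0.0, 0.0]
contact_force: [-0.8, 1.3, 11.4]
grip_width: -0.0
t: 26.18
ee_pos: [593.8, -27.5, 210.6]
tcp_rot: [0.722, 0.692, -0.0, -0.0]
contact_force: [1.0, 0.4, 0.8]
grip_width: 0.5
[(0.63, [237.0, 87.2, 248.0, 94.1]), (0.62, [242.8, 75.4, 260.2, 80.7])]
```

View pics/w11z.png

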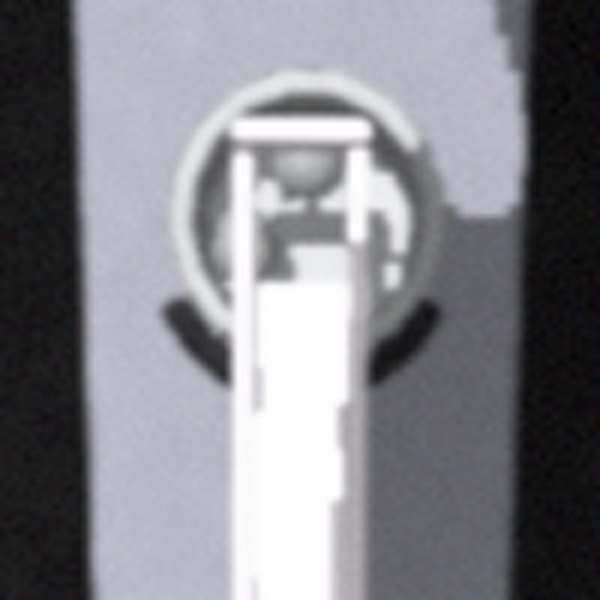

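Two balls are detected in the jar, at wrist (251,78) and (242,91). I'll back away and look from another angle.

```bash
python3 -m handwheel '{"xyz": [[0,0,-2],[0,-3,-4],[1.5,-7,-5],[3,-11,-5],[5,-13,-5],[6,-14,-5],[6,-14,-5],[6,-14,-5]], "spin": [0,0,0,0,0,0,0,0]}'
python3 - <<'E'
from h2 import *
im=snap('wrist','w12.png'); 
print([(r['p'],r['bbox']) for r in env.look_for('wrist','ball0')][:6])
snap('scene','c12.png'); print([(r['p'],r['bbox']) for r in env.look_for('scene','ball0')][:6])
snap('side','s12.png')
ob=env.observe(); q=np.load('q2.npy'); u=pj('wrist',disp(q,[-72,0,20]),ob)[0].astype(int); print(u,ob['ee_pos'],ob['contact_force'])
x,y=u; cv2.imwrite('pics/w12z.png',cv2.resize(im[max(0,y-40):y+40,max(0,x-40):x+40],None,fx=7,fy=7,interpolation=cv2.INTER_CUBIC))
E
```

```text
t: 27.32
ee_pos: [457.5, 37.8, 260.7]
tcp_rot: [0.722, 0.692, 0.0, 0.0]
contact_force: [-0.8, -0.3, -0.2]
grip_width: 0.2
[]
[(0.71, [228.9, 169.8, 303.5, 245.7]), (0.17, [297.5, 307.7, 321.7, 324.5])]
[208 195] [456.87901345  37.9406989  260.64355308] [ 0.04267072 -0.13752816  0.56286855]
```

View pics/w12z.png

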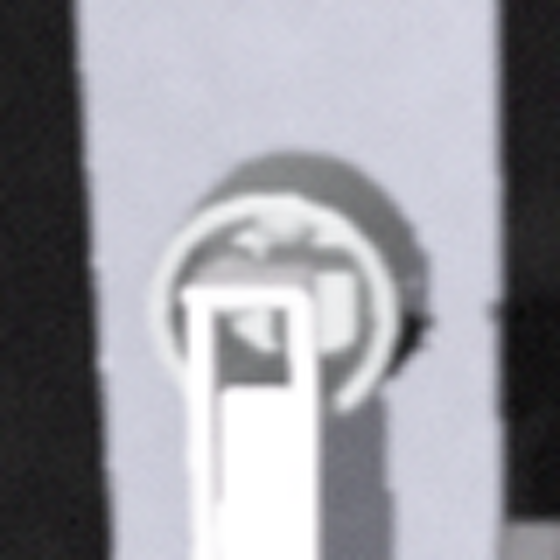

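View pics/c12.png

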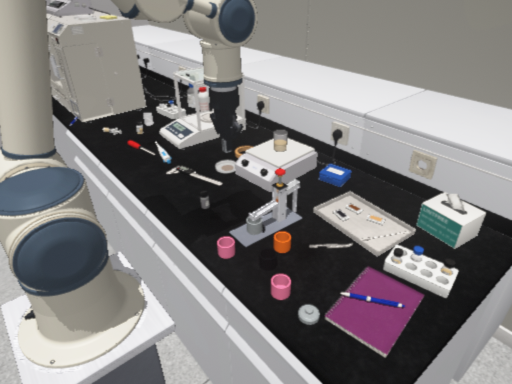

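Bystanders are unmoved. From this side the nose hides one of the balls, so I'll take one look from the other side.

```bash
python3 -m handwheel '{"xyz": [[-5,1,0],[-10,2,0],[-15,3,0],[-17,3.5,0],[-17,3.5,0],[-17,3.5,0],[-17,3.5,0]], "spin": [0,0,0,0,0,0,0]}'
python3 - <<'E'
from h2 import *
im=snap('wrist','w13.png'); 
print([(r['p'],r['bbox']) for r in env.look_for('wrist','ball0')][:6])
ob=env.observe(); q=np.load('q2.npy'); u=pj('wrist',disp(q,[-72,0,20]),ob)[0].astype(int); print(u,ob['ee_pos'],ob['contact_force'])
x,y=u; cv2.imwrite('pics/w13z.png',cv2.resize(im[max(0,y-40):y+40,max(0,x-40):x+40],None,fx=7,fy=7,interpolation=cv2.INTER_CUBIC))
E
```

```text
t: 28.45
ee_pos: [484.3, -131.9, 260.8]
tcp_rot: [0.721, 0.693, 0.0, -0.0]
contact_force: [0.4, 0.1, -1.1]
grip_width: -0.1
[(0.38, [319.8, 170.5, 322.6, 176.4])]
[329 171] [ 484.43321439 -132.22842158  260.8710366 ] [0.98654147 0.63429564 0.50395318]
```

View pics/w13z.png

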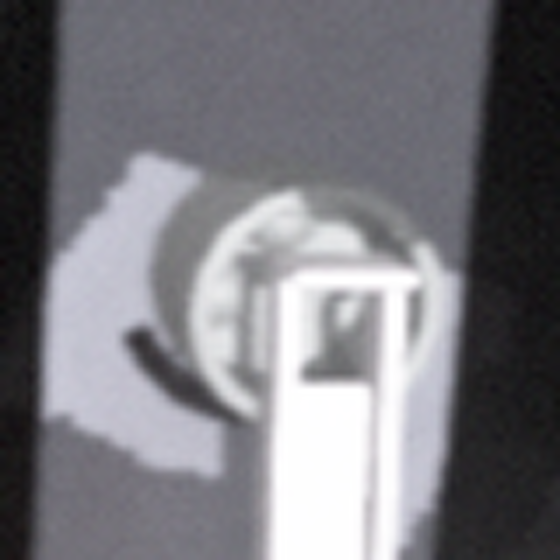

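View pics/w13.png

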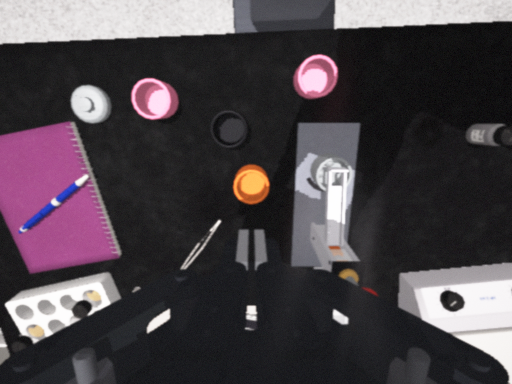

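The wrist view shows ball shapes at the front and left of the jar, the jar in the cradle, and the neighbours in place. Handing in.

```bash
python3 -c "
from station import env
print(env.hand_in())"
```

```text
the job is handed in; nothing more can be done
None
```

The steel jar stands in the dispenser's cradle with two balls in it, and I handed the job in at about 28.5 s on the robot's clock (limit 59 s).

- **Jar:** I lowered it onto the base plate and slid it in until it butted on the arc. During the slide it rubbed on the plate with about 22 N down and 16 N sideways, so I eased off and finished with light contact; the last push on the arc read about 14 N.
- **Button:** I pressed it twice to the bottom stop. The highest readings were 13.7 N and 11.4 N, against the 25 N limit. I held it down at least 1 s each time, then let it come all the way up.
- **Balls:** After the first press one ball showed in the jar, and after the second the network found two at separate spots, scoring 0.62–0.63. The nose hides part of the jar, so the two later views from either side were unclear. The network found none from one side and a single weak detection (0.38) from the other. The count of two rests on the straight-on view and the two full presses.
- **Other things:** In the last pictures the jar is still in the cradle and the bystanders look unmoved by eye. The arm is clear of everything.

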